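# Seat the setting rod against the end stop of a V-groove length gauge

### The arm

A 6-joint arm with a two-finger parallel gripper is mounted at the origin on the work surface. World frame = base frame: x ahead of the robot, y to its left, z up, the work surface at z = 0. Lengths are in mm, angles in rad, forces in N, time in s.
With the tool pointing down it reaches from about 350 to 875 mm from the base axis. Payload 4.2 kg.
Tool frame: the origin (TCP) lies midway between the tips of the shut fingers; the grasp point (between the pads) lies 19 mm behind it; z points along the fingers, y is the direction in which the jaws open and shut (so a half turn about z gives the same grasp; the last joint's range is limited). The gripper opens to 85 mm and grips with 20 to 120 N. Pads are 22 mm wide; open, the fingers measure 114 mm over their backs; the gripper's body (76 mm by 85 mm) begins 54 mm behind the grasp point. The pads swing forward as they close: fully open they stand 13 mm farther back than shut.
Start: joints at [1.504, 0.385, 0.008, 0, -1.194, -0.259], TCP at [200.009, 592.111, 231.312] pointing down, gripper open.
Joint ranges: [-3.14, 3.14], [-1.21, 2.06], [-1.07, 1.41], [-3.16, 2.05], [-2.99, -0.16], [-3.1, 3.1]. Speed limits (rad/s): [2.79, 2.79, 3.14, 3.14, 3.14, 3.14].

### API

Orientations are given as a unit quaternion [x, y, z, w].
In Python, from bench import arm gives the robot as it stands.
- The arm moves only by the tool servo_tool, never from a script. Its argument "rows" is a list of rows, each an object of numbers: "fingers": the finger opening in cm, from 0 to 8.54; "x", "y", "z": the shift along the tool's x, y, z in cm; "turn": the turn about the tool's z in degrees. A call has 1 to 10 rows; each row shifts and turns the commanded pose from where the row before left it, along the tool's axes as they then stand; what a row does not reach is not made up. A row lasts 1/12 s, in which the tool goes at most 41.7 mm and 7.16 degrees, less where a joint would pass 70% of its speed; a pose out of reach is approached as far as the arm can. A call is refused whole if a number of a shift passes 4.17 or a number of a turn 7.16, either way. A call with a gripper value outside its range is refused whole. The fingers move at their own pace and stop on an object; the grip force is fixed at half the most. Time passes only in rows, so rows that do not move let the fingers close. It gives the time, the measured TCP pose, the force and the opening at its end, in the units of the state.
- arm.read_state(): the state, without advancing time (a new reading comes with each control period).
- arm.get_image(name): name is "scene" or "side" or "wrist"; returns (picture, depth): 400x640x3 uint8, red, green, blue; 400x640 float32, mm along the optical axis (not along the pixel's ray), 0 where there is no reading.
- arm.camera_model(name): a dict with "fx", "fy", "cx", "cy" (pixels), "pose" (4x4, takes a point from camera to world coordinates). Camera axes: x right, y down, z forward; pixel columns grow to the right and rows downward; lengths in mm; the calibration is good to about 2 mm. A picture is of the moment at which its call begins: read the wrist's pose just before it. camera_model takes no time and is no camera call; for the wrist camera it gives the pose at the moment of the call.
- arm.job_done(): hands the job in, once; it reports no verdict.
The state is a dict: "clock": time; "joints": joint angles; "joint_vel": joint speeds; "joint_efforts": joint torques, N m; "position": TCP position; "ee_rot": TCP orientation; "contact_force": force on the tool from outside, world axes, zero at the start; "wrist_torque": the same for the moment, N m; "gripper_width": finger opening in mm.
Only numpy, scipy, OpenCV 4.12 (cv2) and the standard library are available. Lean on these libraries where they do the work, as an engineer would, in place of code of your own. Each camera call takes 0.05 s, during which the arm holds its last target.

### The job

Zero the length gauge: take the steel setting rod from its wooden rest, lay it in the open end of the V-groove and slide it along, under the bridge and past its sprung ball, until its end has pushed in the soft feeler pin and touches the end stop itself. Keep it pressed gently against the stop for about a second (a push of roughly 6 N; the stop must never feel more than 14 N), then let go and leave the rod lying in the groove, touching the stop. Leave everything else on the bench where it is.

Things in the scene. Friction and masses are not known exactly. Their poses are not given: they have to be found in the camera images.
- rod_center (a point): Centre of the loose steel setting rod: plain, flat ends, both alike, 16 mm diameter, 110 mm long, 50 to 100 g. Its x axis runs along the rod. It starts level, its axis 34.5 mm above the bench, on the two V saddles of a wooden rest (118 x 50 mm). Between the saddles a 64 mm length about the rest's middle is free all round, down to a 6 mm base: fingers can straddle the rod there.
- fixture: Fixed V-groove gauge: base plate 290 x 64 x 8 mm carrying V blocks 44 mm wide, tops 30 mm above the bench. Origin on the bench under the groove's line; x along the groove towards the stop, z up. 90 degree groove, 13.6 mm wide at the top, from x -150 to -85 mm (short block) and -35 to 140 mm (long block). A seated rod's axis is at y 0, z 34.5 mm, and it stands 12.5 mm above the block tops.
- finger_gap (a point): Middle of the finger gap, at the height of a seated rod's axis, x -60 mm in the fixture's frame: 50 mm long, between short and long block, only the 8 mm base plate below. A rod whose centre is here rests on both blocks with its nose 25 mm short of the bridge, and fingers can straddle it. Once laid, its end can be pushed along from above the block tops.
- bridge (a point): Underside of the fixed bridge over the groove, on the centre line, x 28 mm in the fixture's frame. 16 mm long along the groove, posts 30 mm apart (clear), underside 17 mm and top 32 mm above the block tops: the rod passes only lengthwise. A sprung ball (12 mm) here reaches 2.5 mm below a seated rod's top; the nose lifts it with a brief bump of about 4 N. After it, sliding drag is about 1 to 3 N.
- feeler (a joint): Travel (m) of the feeler, a 5 mm brass pin in the face of the end stop: 0 when it sticks out its full 6 mm, 0.006 when the rod's end has pushed it flush and touches the stop itself. Very soft spring, under 0.5 N. The stop is a steel block, 28 mm long, 40 wide, 22 high, clamped on the long V block beyond the bridge; it feels rigid. Its face is somewhere from 60 to 100 mm along the fixture's x: find it by feel.
- osc_can: Bystander: steel oscillator can lying flat, 23 x 15 x 8 mm high. Origin at its underside.
- probe_cap: Bystander: orange silicone probe tip cap, standing, 14 diameter, 20 mm high. Origin at its underside.
- hex_spacer: Bystander: brass hex spacer, standing, 12 across flats, 25 mm high. Origin at its underside.
- jumper_tray: Bystander: green plastic jumper tray, 100 x 150 x 22 mm high. Origin at its underside.
- driver: Bystander: screwdriver lying on the bench, 160 mm long. Origin at its underside.
- pot: Bystander: small amber glass jar with black cap, 40 diameter, 50 mm high. Origin at its underside.
Mind the look-alikes: they are no part of the job. There is more than one size of the part that bears rod_center; the job needs the middle-sized.

How it is judged:
By the outcome, as a careful person would: the job done as asked, in the order asked, and still so for the second after the job is handed in, with the robot touching nothing.
It also fails if it takes over 64 s, if anything falls off the work surface, if the arm or the gripper's body presses on something with over 40 N, if the wrist force passes 120 N, or if a joint passes its speed limit or range.

## Working session

There is one attempt and no reset: what is moved stays moved. The work goes in short steps, Python scripts to look and compute and a tool call to move; the robot and the scene stay as the last step left them, time stands still between calls to the robot, and variables do not carry over. Pictures are saved under pics/ and viewed, and the job is handed in when it is done.

Besides the shell and the picture viewer there is one more tool, called as name(argument=value, ...) on one line, values as JSON. servo_tool: Moves the arm, as the interface text tells. Its arguments: {"type":"object","properties":{"rows":{"type":"array","items":{"type":"object","properties":{"fingers":{"type":"number"},"x":{"type":"number"},"y":{"type":"number"},"z":{"type":"number"},"turn":{"type":"number"}}}}},"required":["rows"]}

```bash
ls; mkdir -p pics
python3 - <<'E'
from bench import arm
import cv2,numpy as np
s=arm.read_state();print(s)
for n in ["scene","side","wrist"]:
    m=arm.camera_model(n);p,d=arm.get_image(n)
    cv2.imwrite(f"pics/{n}0.png",p[:,:,::-1]);np.save(f"{n}0_d.npy",d)
    import pickle;pickle.dump((m,p),open(f"{n}0.pkl","wb"))
    print(n,m)
E
```

```text
pics
{'clock': 0.0, 'joints': array([ 1.50357307e+00,  3.85533302e-01,  6.60688336e-03, -5.08594558e-04,
       -1.19398127e+00, -2.58578303e-01]), 'joint_vel': array([ 0.00117734, -0.00065428, -0.00053981,  0.00158477,  0.00114879,
        0.00092402]), 'joint_efforts': array([ 1.94026499e-03, -3.92286515e+01,  1.88403636e+01,  4.18604091e+00,
       -4.63831821e-03,  1.29723432e-06]), 'position': array([199.84750468, 591.56425907, 230.2267765 ]), 'ee_rot': array([ 9.86745186e-01, -1.62273742e-01, -1.34425374e-04,  1.07343129e-03]), 'contact_force': array([0.16195436, 0.13501853, 0.3555067 ]), 'wrist_torque': array([-0.01480201,  0.0177854 ,  0.03203048]), 'gripper_width': 85.49316491814339}
scene {'fx': 363.9960419421046, 'fy': 363.9960419421046, 'cx': 326.46767186492286, 'cy': 196.33687001025814, 'pose': array([[-3.07620212e-01,  6.08940406e-01, -7.31137050e-01,
         1.17353105e+03],
       [ 9.51501017e-01,  2.00058674e-01, -2.33714232e-01,
         1.92457924e+02],
       [ 3.95226947e-03, -7.67572868e-01, -6.40949508e-01,
         6.35005298e+02],
       [ 0.00000000e+00,  
[... 279 characters left out ...]
24e-01, -4.80936089e-01,  5.20866592e-01,
        -5.35736004e+02],
       [-2.07628527e-02, -7.20380471e-01, -6.93268260e-01,
         7.89832401e+02],
       [ 0.00000000e+00,  0.00000000e+00,  0.00000000e+00,
         1.00000000e+00]])}
wrist {'fx': 326.64045573925455, 'fy': 326.64045573925455, 'cx': 317.51465912469484, 'cy': 197.06260375627787, 'pose': array([[-3.19228857e-01, -8.99144287e-01, -2.99386853e-01,
         2.77123273e+02],
       [-9.47672509e-01,  3.03919559e-01,  9.77226509e-02,
         5.66264967e+02],
       [ 3.12275706e-03,  3.14916580e-01, -9.49114216e-01,
         3.73076507e+02],
       [ 0.00000000e+00,  0.00000000e+00,  0.00000000e+00,
         1.00000000e+00]])}
```

View pics/scene0.png

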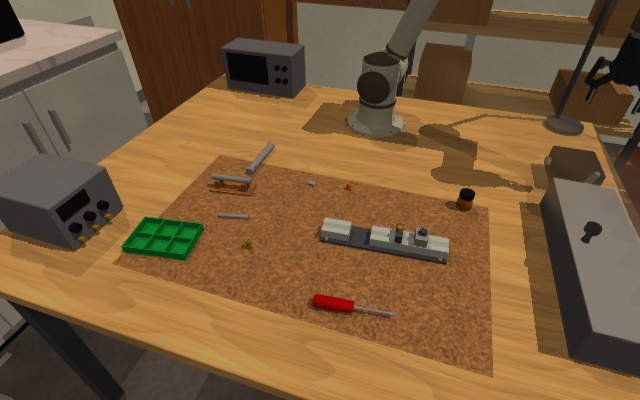

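View pics/side0.png

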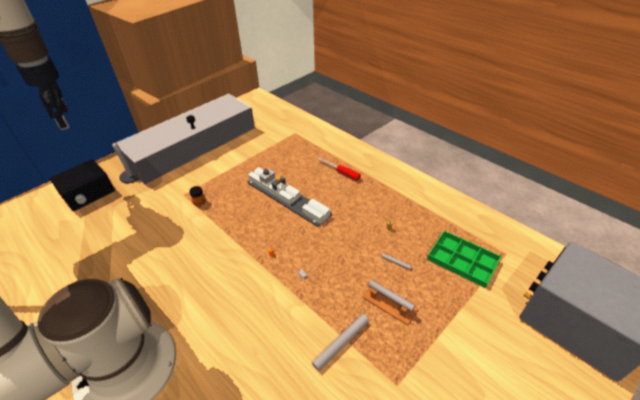

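View pics/wrist0.png

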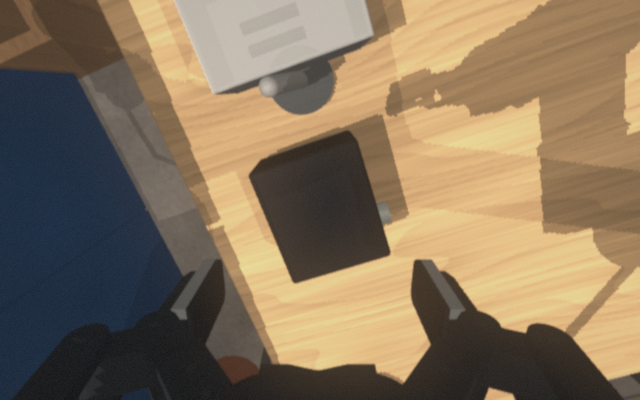

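The scene view holds three rod-like things: the one on the wooden rest (231,180), a thick one lying on the mat edge (262,158) and a thin short one (233,216). By the description it's the one on the rest. The fixture runs from (320,235) to (448,250), with the bridge near (400,232) and the stop near (421,238). I'll crop close and compute positions next.

```bash
cat > h.py <<'E'
import numpy as np,cv2,pickle
def ray(m,u,v,z):
    P=m['pose'];d=P[:3,:3]@np.array([(u-m['cx'])/m['fx'],(v-m['cy'])/m['fy'],1.]);o=P[:3,3]
    return o+d*(z-o[2])/d[2]
def dep(m,u,v,D):
    P=m['pose'];return P[:3,:3]@(np.array([(u-m['cx'])/m['fx'],(v-m['cy'])/m['fy'],1.])*D)+P[:3,3]
def proj(m,p):
    P=m['pose'];c=P[:3,:3].T@(np.asarray(p)-P[:3,3]);return np.array([c[0]/c[2]*m['fx']+m['cx'],c[1]/c[2]*m['fy']+m['cy']])
E
python3 - <<'E'
from h import *
m,p=pickle.load(open("scene0.pkl","rb"));ms,q=pickle.load(open("side0.pkl","rb"))
f=lambda im,x,y,w,h,k:cv2.resize(im[y:y+h,x:x+w,::-1],None,fx=k,fy=k,interpolation=cv2.INTER_CUBIC)
a=f(p,200,140,80,90,5);b=f(p,310,205,150,65,5)
cv2.imwrite("pics/a.png",a);cv2.imwrite("pics/b.png",b)
cv2.imwrite("pics/c.png",f(q,310,240,120,130,4.5));cv2.imwrite("pics/d.png",f(q,235,155,110,80,6))
E
```

```text
(no output)
```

View pics/a.png

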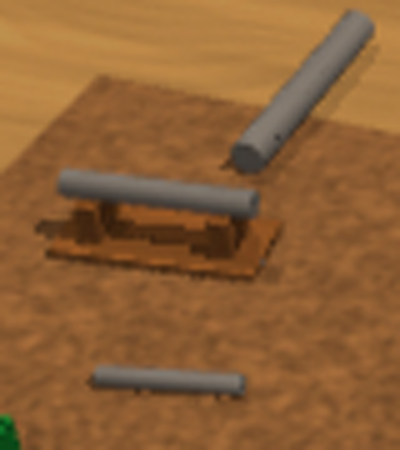

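View pics/b.png

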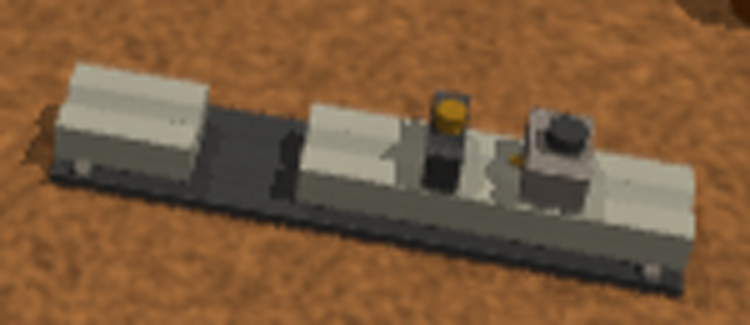

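View pics/c.png

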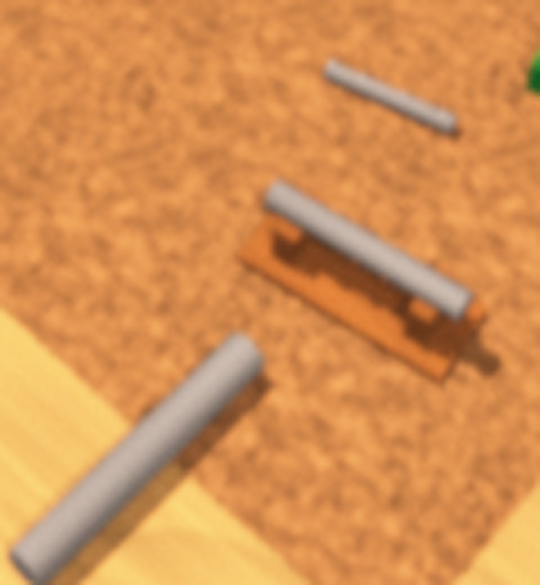

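View pics/d.png

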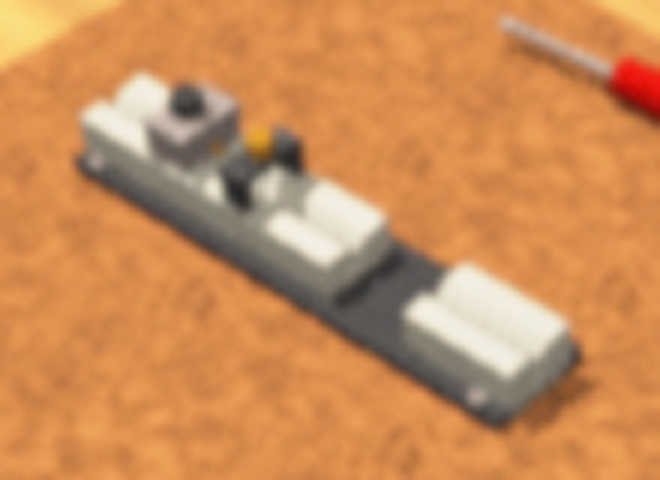

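Run:
```python
from h import *
m,p=pickle.load(open("scene0.pkl","rb"));ms,q=pickle.load(open("side0.pkl","rb"))
np.set_printoptions(precision=1,suppress=True)
A=lambda u,v,z:ray(m,u/5+200,v/5+140,z)
B=lambda u,v,z:ray(m,u/5+310,v/5+205,z)
C=lambda u,v,z:ray(ms,u/4.5+310,v/4.5+240,z)
D=lambda u,v,z:ray(ms,u/6+235,v/6+155,z)
a,b=A(62,183,34.5),A(254,203,34.5);c,d=C(277,193,34.5),C(462,303,34.5)
print("rod scene",a,b,(a+b)/2,np.linalg.norm(a-b));print("rod side",c,d,(c+d)/2,np.linalg.norm(c-d))
print("thick",A(248,155,12),A(360,22,12));print("thin",A(93,377,5),A(243,383,5))
S=[B(*x,30) for x in[(78,65),(208,86),(195,150),(58,118),(312,104),(694,165),(692,240),(300,172)]]
print("scene fix",np.array(S))
S2=[D(*x,30) for x in[(570,330),(465,265),(405,305),(520,375),(385,215),(140,75),(82,110),(330,263)]]
print("side fix",np.array(S2))
for name,S in(("scene",S),("side",S2)):
    S=np.array(S)
    # known local coords
    L=np.array([(-150,-22),(-85,-22),(-85,22),(-150,22),(-35,-22),(140,-22),(140,22),(-35,22)],float)
    for flip in(1,-1):
        l=L*[1,flip]
        H=(l-l.mean(0)).T@(S[:,:2]-S[:,:2].mean(0));U,_,V=np.linalg.svd(H);R=V.T@np.diag([1,np.linalg.det(V.T@U.T)])@U.T
        t=S[:,:2].mean(0)-R@l.mean(0);e=S[:,:2]-(l@R.T+t)
        print(name,flip,"ang",np.degrees(np.arctan2(R[1,0],R[0,0])),"t",t,"rms",np.sqrt((e**2).mean()))
```

```text
rod scene [ 505.8 -350.2   34.5] [ 489.2 -241.9   34.5] [ 497.5 -296.    34.5] 109.63283437678461
rod side [ 491.2 -243.3   34.5] [ 504.4 -347.7   34.5] [ 497.8 -295.5   34.5] 105.23127575852078
thick [ 423.2 -282.5   12. ] [ 269.5 -281.4   12. ]
thin [ 612.1 -274.     5. ] [ 592.4 -199.7    5. ]
scene fix [[561.9  -5.   30. ]
 [556.4  58.6  30. ]
 [599.3  63.8  30. ]
 [599.2  -2.7  30. ]
 [553.  108.5  30. ]
 [537.5 283.1  30. ]
 [584.2 285.   30. ]
 [597.8 112.8  30. ]]
side fix [[600.   -6.4  30. ]
 [597.   59.9  30. ]
 [558.5  60.6  30. ]
 [563.4 -10.1  30. ]
 [594.8 113.4  30. ]
 [580.6 286.   30. ]
 [541.9 285.   30. ]
 [553.4 107.3  30. ]]
scene 1 ang 94.01606260276958 t [571.4 145.5] rms 30.83504892906584
scene -1 ang 94.06000981971346 t [571.4 145.4] rms 1.649327965887352
side 1 ang 94.03092474594062 t [571.4 144.4] rms 2.46369133735906
side -1 ang 94.05319288476747 t [571.4 144.4] rms 29.35691672678308
```

Pixels to world: the rod on the rest is ~110 mm long with its centre near (497.7, -295.8) and yaw ~98°. The thick one is 154 mm and the thin one 77 mm, so the middle-sized rod is the one on the rest, and the crop confirms it (scene (212,177) to (251,181)). The fixture origin is near (571.4, 145) with yaw 94.05°. Moving towards the rest.

servo_tool(rows=[{"x":2.46,"y":3.24},{"x":2.46,"y":3.24},{"x":2.46,"y":3.24},{"x":2.46,"y":3.24},{"x":2.46,"y":3.24},{"x":2.46,"y":3.24},{"x":2.46,"y":3.24},{"x":2.46,"y":3.24},{"x":2.46,"y":3.24},{"x":2.46,"y":3.24}])

```text
invalid input at $.rows[0]: expected keys fingers, x, y, z, turn
```

servo_tool(rows=[{"x":2.46,"y":3.24},{"x":2.46,"y":3.24},{"x":2.46,"y":3.24},{"x":2.46,"y":3.24},{"x":2.46,"y":3.24},{"x":2.46,"y":3.24},{"x":2.46,"y":3.24},{"x":2.46,"y":3.24},{"x":2.46,"y":3.24},{"x":2.46,"y":3.24}])

```text
invalid input at $.rows[0]: expected keys fingers, x, y, z, turn
```

servo_tool(rows=[{"turn":7.03},{"turn":7.03},{"turn":7.03},{"turn":7.03},{"turn":7.03},{"turn":7.03},{"turn":7.03},{"turn":7.03},{"turn":7.03},{}])

```text
invalid input at $.rows[0]: expected keys fingers, x, y, z, turn
```

```bash
cat >> h.py <<'E'
def st(arm):
    s=arm.read_state();x,y,z,w=s['ee_rot']
    yaw=np.degrees(np.arctan2(2*(x*y+w*z),1-2*(y*y+z*z)))
    print("t",round(s['clock'],2),"pos",s['position'].round(1),"yaw",yaw.round(2),"F",s['contact_force'].round(1),"w",round(s['gripper_width'],1),"q",s['ee_rot'].round(4))
    return s,yaw
def shot(arm,n,name):
    m=arm.camera_model(n);p,d=arm.get_image(n);cv2.imwrite(f"pics/{name}.png",p[:,:,::-1]);pickle.dump((m,p,d),open(name+".pkl","wb"));return m,p,d
E
python3 - <<'E'
from bench import arm
from h import *
st(arm);shot(arm,"wrist","w1")
E
```

```text
t 0.15 pos [199.9 591.7 230.5] yaw -18.68 F [ 0.7 -0.1  0.5] w 85.6 q [ 9.867e-01 -1.623e-01 -1.000e-04  8.000e-04]
```

View pics/w1.png

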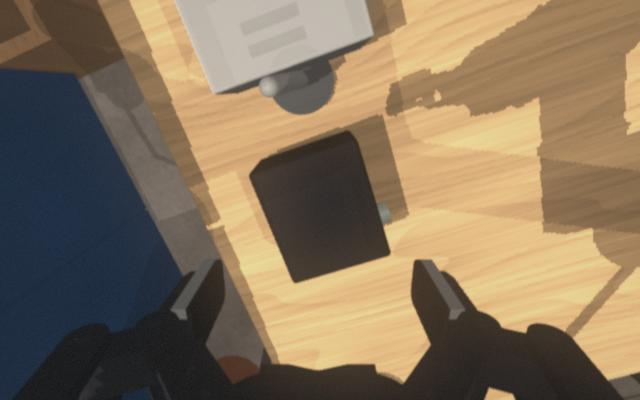

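The rows need every key, so nothing moved and the wrist view is unchanged (still the black box at (320,205)).

servo_tool(rows=[{"fingers":8.5,"x":2.46,"y":3.24,"z":0,"turn":0},{"fingers":8.5,"x":2.46,"y":3.24,"z":0,"turn":0},{"fingers":8.5,"x":2.46,"y":3.24,"z":0,"turn":0},{"fingers":8.5,"x":2.46,"y":3.24,"z":0,"turn":0},{"fingers":8.5,"x":2.46,"y":3.24,"z":0,"turn":0},{"fingers":8.5,"x":2.46,"y":3.24,"z":0,"turn":0},{"fingers":8.5,"x":2.46,"y":3.24,"z":0,"turn":0},{"fingers":8.5,"x":2.46,"y":3.24,"z":0,"turn":0},{"fingers":8.5,"x":2.46,"y":3.24,"z":0,"turn":0},{"fingers":8.5,"x":2.46,"y":3.24,"z":0,"turn":0}])

```text
clock: 1.03
position: [329.3, 204.4, 231.5]
ee_rot: [0.987, -0.162, 0.0, -0.0]
contact_force: [-0.2, 0.9, -1.0]
gripper_width: 85.3
```

servo_tool(rows=[{"fingers":8.5,"x":2.46,"y":3.24,"z":0,"turn":0},{"fingers":8.5,"x":2.46,"y":3.24,"z":0,"turn":0},{"fingers":8.5,"x":2.46,"y":3.24,"z":0,"turn":0},{"fingers":8.5,"x":2.46,"y":3.24,"z":0,"turn":0},{"fingers":8.5,"x":2.46,"y":3.24,"z":0,"turn":0},{"fingers":8.5,"x":2.46,"y":3.24,"z":0,"turn":0},{"fingers":8.5,"x":2.46,"y":3.24,"z":0,"turn":0},{"fingers":8.5,"x":2.46,"y":3.24,"z":0,"turn":0},{"fingers":8.5,"x":2.46,"y":3.24,"z":0,"turn":0},{"fingers":8.5,"x":2.46,"y":3.24,"z":0,"turn":0}])

```text
clock: 1.87
position: [458.8, -181.5, 231.4]
ee_rot: [0.987, -0.162, 0.0, -0.0]
contact_force: [1.5, 0.8, 0.0]
gripper_width: 85.1
```

servo_tool(rows=[{"fingers":8.5,"x":0,"y":0,"z":0,"turn":7.03},{"fingers":8.5,"x":0,"y":0,"z":0,"turn":7.03},{"fingers":8.5,"x":0,"y":0,"z":0,"turn":7.03},{"fingers":8.5,"x":0,"y":0,"z":0,"turn":7.03},{"fingers":8.5,"x":0,"y":0,"z":0,"turn":7.03},{"fingers":8.5,"x":0,"y":0,"z":0,"turn":7.03},{"fingers":8.5,"x":0,"y":0,"z":0,"turn":7.03},{"fingers":8.5,"x":0,"y":0,"z":0,"turn":7.03},{"fingers":8.5,"x":0,"y":0,"z":0,"turn":7.03},{"fingers":8.5,"x":0,"y":0,"z":0,"turn":0}])

```text
clock: 2.7
position: [458.6, -179.2, 231.2]
ee_rot: [0.754, -0.656, -0.0, 0.0]
contact_force: [0.2, 1.0, 0.2]
gripper_width: 85.0
```

Run:
```python
from bench import arm
from h import *
st(arm);shot(arm,"wrist","w1")
```

```text
t 2.7 pos [ 458.6 -179.2  231.2] yaw -82.06 F [0.2 1.  0.2] w 85.0 q [ 7.544e-01 -6.564e-01 -2.000e-04  0.000e+00]
```

View pics/w1.png

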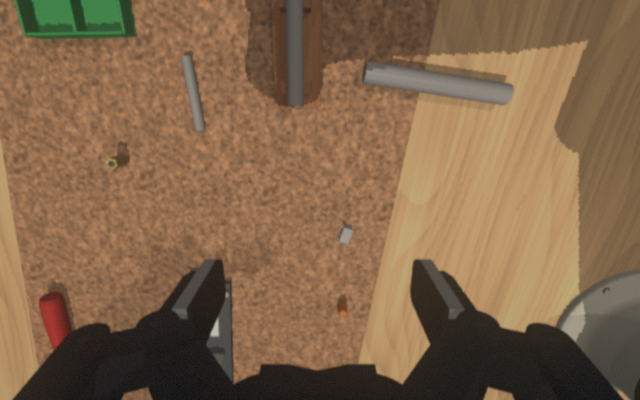

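The wrist view shows the rod on its rest at (295,50), partly cut off at the top edge. The thin rod is at (193,92) and the thick one at (440,82). Moving nearer.

servo_tool(rows=[{"fingers":8.5,"x":2.0,"y":-1.1,"z":1.5,"turn":0},{"fingers":8.5,"x":2.0,"y":-1.1,"z":1.5,"turn":0},{"fingers":8.5,"x":1.0,"y":0,"z":0,"turn":0},{"fingers":8.5,"x":0,"y":0,"z":0,"turn":0},{"fingers":8.5,"x":0,"y":0,"z":0,"turn":0},{"fingers":8.5,"x":0,"y":0,"z":0,"turn":0}])

```text
clock: 3.25
position: [487.3, -225.5, 202.0]
ee_rot: [0.755, -0.655, 0.0, -0.0]
contact_force: [0.2, -0.4, 0.5]
gripper_width: 85.0
```

Run:
```python
from bench import arm
from h import *
st(arm);shot(arm,"wrist","w2")
```

```text
t 3.25 pos [ 487.3 -225.5  202. ] yaw -81.88 F [ 0.2 -0.4  0.5] w 85.0 q [ 7.554e-01 -6.553e-01  3.000e-04 -2.000e-04]
```

View pics/w2.png

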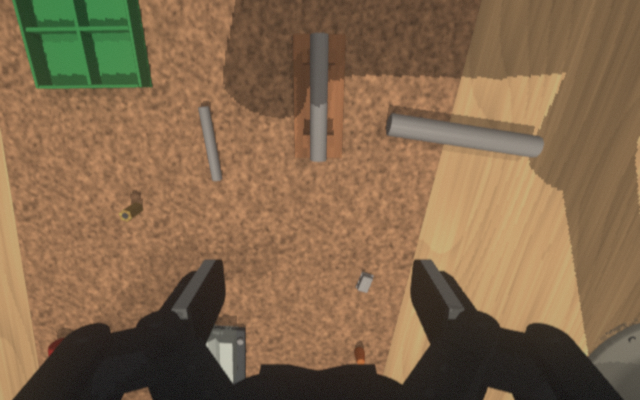

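The whole rod is in view now, from (319,33) to (318,160), with clear space on both sides.

Run:
```python
from h import *
m,p,d=pickle.load(open("w2.pkl","rb"))
g=cv2.cvtColor(p,cv2.COLOR_RGB2HSV).astype(int)
for v in (40,60,80,95,125,140,155):
    row=g[v,295:345,1]; xs=np.where(row<70)[0]+295; print(v,xs.min() if len(xs) else None,xs.max() if len(xs) else None)
for u in(316,318,320,322):
    xs=np.where(g[15:180,u,1]<70)[0]+15; print(u,xs.min(),xs.max())
```

```text
40 310 327
60 310 327
80 310 327
95 311 326
125 310 326
140 310 326
155 311 325
316 33 161
318 33 161
320 33 161
322 33 161
```

Run:
```python
from h import *
m,p,d=pickle.load(open("w2.pkl","rb"))
np.set_printoptions(precision=1,suppress=True)
a=ray(m,319,33,36);b=ray(m,318.5,161,36)
print(a,b,(a+b)/2,np.linalg.norm(a-b),np.degrees(np.arctan2(*(a-b)[1::-1])))
print(ray(m,318.7,60,34.5),ray(m,318.2,140,34.5))
c=(a+b)/2
yaw=np.radians(-81.9);dx=c[:2]-np.array([487.3,-225.5])
print("tool dx,dy",dx@[np.cos(yaw),np.sin(yaw)],dx@[np.sin(yaw),-np.cos(yaw)])
```

```text
[ 504.4 -350.5   36. ] [ 489.  -240.5   36. ] [ 496.7 -295.5   36. ] 111.03847530482889 -81.98780015418693
[ 501.6 -329.5   34.5] [ 492.1 -260.2   34.5]
tool dx,dy 70.65105686875195 0.56163818065118
```

servo_tool(rows=[{"fingers":5,"x":2.0,"y":0,"z":1,"turn":0.1},{"fingers":5,"x":2.0,"y":0.05,"z":2.5,"turn":0},{"fingers":5,"x":2.0,"y":0,"z":3,"turn":0},{"fingers":5,"x":1.06,"y":0,"z":3,"turn":0},{"fingers":5,"x":0,"y":0,"z":2.5,"turn":0},{"fingers":5,"x":0,"y":0,"z":0,"turn":0},{"fingers":5,"x":0,"y":0,"z":0,"turn":0}])

```text
clock: 3.88
position: [496.3, -295.2, 81.2]
ee_rot: [0.755, -0.656, -0.001, 0.001]
contact_force: [0.0, 0.2, 0.5]
gripper_width: 49.7
```

Run:
```python
from bench import arm
from h import *
st(arm);shot(arm,"wrist","w3")
```

```text
t 3.88 pos [ 496.3 -295.2   81.2] yaw -81.97 F [0.  0.2 0.5] w 49.7 q [ 7.549e-01 -6.559e-01 -8.000e-04  6.000e-04]
```

View pics/w3.png

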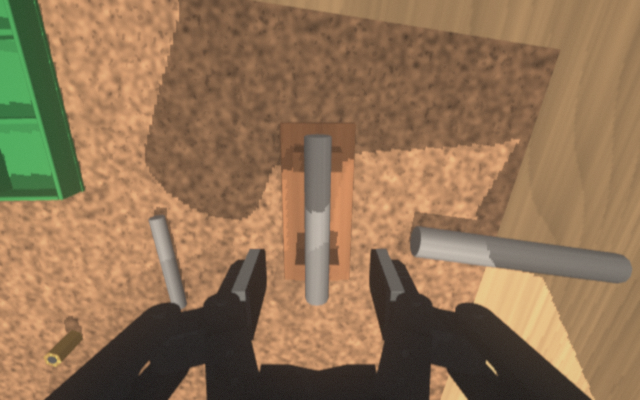

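The rod at (317,220) is centred between the fingers (pads at 255 and 385). Descending and gripping.

servo_tool(rows=[{"fingers":5,"x":0,"y":0,"z":2,"turn":0},{"fingers":5,"x":0,"y":0,"z":2,"turn":0},{"fingers":5,"x":0,"y":0,"z":1.5,"turn":0},{"fingers":5,"x":0,"y":0,"z":1.2,"turn":0},{"fingers":5,"x":0,"y":0,"z":0,"turn":0},{"fingers":5,"x":0,"y":0,"z":0,"turn":0}])

```text
clock: 4.43
position: [498.3, -295.6, 16.3]
ee_rot: [0.755, -0.656, 0.001, -0.0]
contact_force: [0.4, 0.2, 0.2]
gripper_width: 50.3
```

servo_tool(rows=[{"fingers":3,"x":0,"y":0,"z":0,"turn":0},{"fingers":2,"x":0,"y":0,"z":0,"turn":0},{"fingers":1,"x":0,"y":0,"z":0,"turn":0},{"fingers":1,"x":0,"y":0,"z":0,"turn":0},{"fingers":1,"x":0,"y":0,"z":0,"turn":0},{"fingers":1,"x":0,"y":0,"z":0,"turn":0},{"fingers":1,"x":0,"y":0,"z":0,"turn":0}])

```text
clock: 5.02
position: [496.9, -296.0, 16.1]
ee_rot: [0.755, -0.656, 0.0, 0.0]
contact_force: [-2.9, 0.6, 5.6]
gripper_width: 14.1
```

servo_tool(rows=[{"fingers":1,"x":0,"y":0,"z":-0.5,"turn":0},{"fingers":1,"x":0,"y":0,"z":-1,"turn":0},{"fingers":1,"x":0,"y":0,"z":-1.5,"turn":0},{"fingers":1,"x":0,"y":0,"z":-2,"turn":0},{"fingers":1,"x":0,"y":0,"z":-2.5,"turn":0},{"fingers":1,"x":0,"y":0,"z":-2.5,"turn":0},{"fingers":1,"x":0,"y":0,"z":0,"turn":0},{"fingers":1,"x":0,"y":0,"z":0,"turn":0},{"fingers":1,"x":0,"y":0,"z":0,"turn":0}])

```text
clock: 5.77
position: [496.5, -295.4, 114.5]
ee_rot: [0.754, -0.656, -0.0, -0.0]
contact_force: [0.3, 0.6, -1.0]
gripper_width: 13.5
```

```bash
python3 - <<'E'
from bench import arm
from h import *
st(arm);shot(arm,"wrist","w4");shot(arm,"side","s4");m,p,d=shot(arm,"scene","c4")
E
python3 - <<'E'
import cv2
a=cv2.imread("pics/s4.png")[190:340,290:460];b=cv2.imread("pics/c4.png")[100:230,170:320]
import numpy as np
a=cv2.resize(a,(400,353));b=cv2.resize(b,(400,353));cv2.imwrite("pics/sc4.png",np.hstack([a,b]))
E
```

```text
t 5.77 pos [ 496.5 -295.4  114.5] yaw -82.06 F [ 0.3  0.6 -1. ] w 13.5 q [ 7.544e-01 -6.564e-01 -0.000e+00 -2.000e-04]
```

View pics/w4.png

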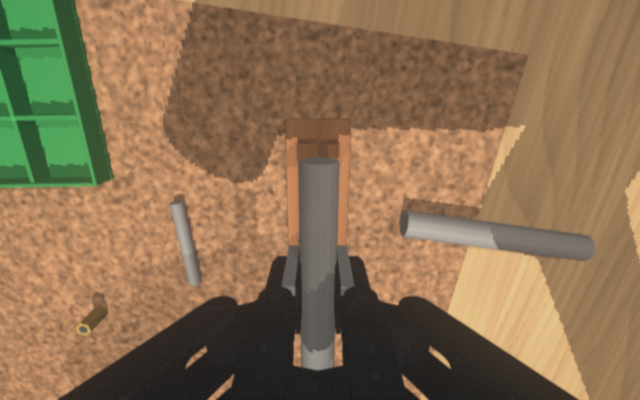

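View pics/sc4.png

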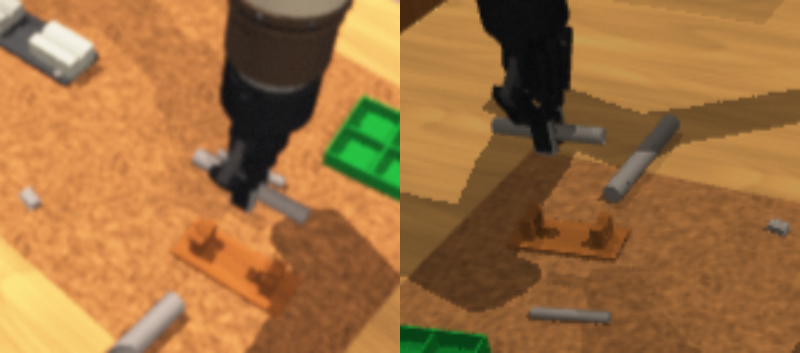

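The rod is held level and centred in the fingers: its far end shows at wrist (319,158), and the two rest saddles are empty. Next, a view over the fixture.

servo_tool(rows=[{"fingers":1,"x":0,"y":0,"z":-2.5,"turn":3.9},{"fingers":1,"x":-2,"y":-0.4,"z":-3,"turn":0},{"fingers":1,"x":-4,"y":-0.8,"z":0,"turn":0},{"fingers":1,"x":-4,"y":-0.8,"z":0,"turn":0},{"fingers":1,"x":-4,"y":-0.8,"z":0,"turn":0},{"fingers":1,"x":-4,"y":-0.8,"z":0,"turn":0},{"fingers":1,"x":-4,"y":-0.8,"z":0,"turn":0},{"fingers":1,"x":-4,"y":-0.8,"z":0,"turn":0},{"fingers":1,"x":-4,"y":-0.8,"z":0,"turn":0},{"fingers":1,"x":-4,"y":-0.8,"z":0,"turn":0}])

```text
clock: 6.75
position: [540.0, 50.2, 168.5]
ee_rot: [0.732, -0.682, -0.0, 0.001]
contact_force: [1.5, 0.4, 0.4]
gripper_width: 14.0
```

servo_tool(rows=[{"fingers":1,"x":-4,"y":-0.8,"z":0,"turn":0},{"fingers":1,"x":-4,"y":-0.8,"z":-1,"turn":0},{"fingers":1,"x":-4,"y":-0.8,"z":-1.5,"turn":0},{"fingers":1,"x":-4,"y":-0.8,"z":-2,"turn":0},{"fingers":1,"x":-2,"y":-0.4,"z":-2,"turn":0},{"fingers":1,"x":0,"y":0,"z":0,"turn":0},{"fingers":1,"x":0,"y":0,"z":0,"turn":0},{"fingers":1,"x":0,"y":0,"z":0,"turn":0}])

```text
clock: 7.42
position: [562.1, 224.3, 230.2]
ee_rot: [0.732, -0.682, -0.001, 0.002]
contact_force: [-0.7, 0.1, -1.6]
gripper_width: 14.1
```

Run:
```python
from bench import arm
from h import *
st(arm);shot(arm,"wrist","w5")
```

```text
t 7.42 pos [562.1 224.3 230.2] yaw -85.96 F [-0.7  0.1 -1.6] w 14.1 q [ 7.316e-01 -6.817e-01 -7.000e-04  1.700e-03]
```

View pics/w5.png

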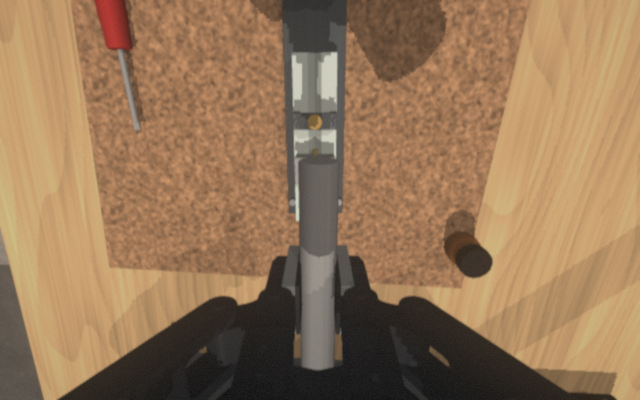

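The wrist view shows the long block's open end at row 52 (columns 292 to 338), the bridge screw at (315,122), and the held rod's nose at (318,158). Measuring the groove line.

Run:
```python
from h import *
m,p,d=pickle.load(open("w5.pkl","rb"))
np.set_printoptions(precision=2,suppress=True,linewidth=150)
for v in(56,70,84,96): print(v,p[v,282:350].sum(1)//3)
x=cv2.resize(p[40:170,270:360,::-1],None,fx=5,fy=4.5,interpolation=cv2.INTER_CUBIC);cv2.imwrite("pics/w5z.png",x)
```

```text
56 [104  91  87  87  88  88  86  89  94 131 179 194 193 183 151 134 133 134 133 133 134 131 133 135 132 126 116 116 116 115 117 115 111 106 104 103 105
 105 108 120 130 138 154 184 195 193 192 196 195 199 201 202 202 202 188 136  96  89  89  90  86  88  87 100 123 129 127 124]
70 [109 104  89  82  84  81  80  81  81 109 160 192 201 200 200 201 200 201 200 186 151 133 131 133 131 127 120 117 117 116 116 116 112 106 105 114 138
 147 156 176 194 200 201 200 200 200 201 200 201 202 200 201 202 200 185 128  93  90  88  91  89  86  91 108 122 119 114 107]
84 [123 121  99  85  84  83  82  79  82  98 147 189 198 199 201 201 199 200 198 189 151 133 132 132 133 128 120 117 117 115 117 116 112 106 116 140 144
 148 154 177 196 199 200 202 200 201 201 202 201 200 201 201 201 201 186 127  94  89  89  90  89  89  96 119 127 127 128 128]
96 [116 113 109  90  82  82  82  81  82  87 129 185 199 201 200 200 199 199 190 152 133 131 132 131 132 128 121 116 118 117 118 116 111 109 105 105 105
 106 127 170 195 199 200 200 201 199 194 180 179 192 194 196 195 193 168 116  90  90  91  89  88  90 101 126 129 121 118 116]
```

View pics/w5z.png

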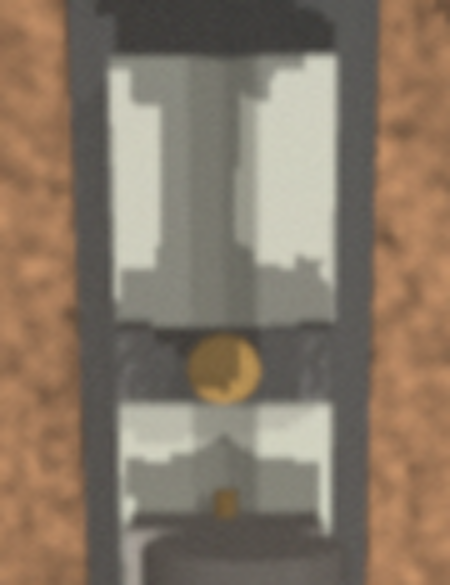

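Run:
```python
from h import *
m,p,d=pickle.load(open("w5.pkl","rb"))
np.set_printoptions(precision=1,suppress=True,linewidth=150)
t=np.array([571.4,145]);a=np.radians(94.05);ex=np.array([np.cos(a),np.sin(a)]);ey=np.array([-ex[1],ex[0]])
def loc(w): return np.array([(w[:2]-t)@ex,(w[:2]-t)@ey])
for v,l,r in((56,291.3,336.5),(70,291.8,336.7),(84,292.3,336.6),(96,292.8,335.8),(135,294,336)):
    print(v,loc(ray(m,l,v,30)),loc(ray(m,r,v,30)),ray(m,(l+r)/2,v,30))
print("block end",loc(ray(m,315,51.5,30)))
print("screw",loc(ray(m,314.7,121,63)),"feeler tip",loc(ray(m,315,148,34.5)))
# rod end in hand
P=m['pose'];tz=230.2+18.7
e=ray(m,318.5,158,tz);print("rod nose(-)",e, "yaw axis",ray(m,319.5,180,tz+4),ray(m,318,330,tz+4))
y=np.radians(-85.96);dd=e[:2]-np.array([562.1,224.3]);print("tool x,y of end",dd@[np.cos(y),np.sin(y)],dd@[np.sin(y),-np.cos(y)])
```

```text
56 [-31.6 -21.4] [-31.6  22.4] [573.1 113.4  30. ]
70 [-18.9 -21.2] [-19.   22.8] [571.9 126.   30. ]
84 [ -6. -21.] [-6. 23.] [570.8 139.   30. ]
96 [  5.4 -20.8] [ 5.4 22.4] [570.2 150.3  30. ]
135 [ 44.2 -20.4] [44.2 23.3] [566.8 189.   30. ]
block end [-35.6   1.6]
screw [27.   1.3] feeler tip [57.   1.4]
rod nose(-) [566.1 169.  248.9] yaw axis [565.2 176.6 252.9] [560.8 245.9 252.9]
tool x,y of end 55.462774668598115 -0.13672513821824775
```

By wrist view the groove line sits about 0.5 to 1 mm off the fixed-camera estimate, with yaw agreeing within ~0.5°. The feeler tip is near x 57, so the stop face should be near 63. Moving above the gap.

servo_tool(rows=[{"fingers":1,"x":3,"y":-0.1,"z":0,"turn":0},{"fingers":1,"x":4,"y":-0.1,"z":0,"turn":0},{"fingers":1,"x":4,"y":-0.1,"z":0.5,"turn":0},{"fingers":1,"x":2.95,"y":0,"z":2,"turn":0},{"fingers":1,"x":0,"y":0,"z":3.5,"turn":0},{"fingers":1,"x":0,"y":0,"z":4,"turn":0},{"fingers":1,"x":0,"y":0,"z":4,"turn":0},{"fingers":1,"x":0,"y":0,"z":2.5,"turn":0},{"fingers":1,"x":0,"y":0,"z":0,"turn":0},{"fingers":1,"x":0,"y":0,"z":0,"turn":0}])

```text
clock: 8.3
position: [574.7, 84.4, 65.5]
ee_rot: [0.731, -0.682, -0.001, 0.002]
contact_force: [-0.1, 1.2, 1.0]
gripper_width: 14.0
```

Run:
```python
from bench import arm
from h import *
st(arm);shot(arm,"wrist","w6");shot(arm,"side","s6");m,p,d=shot(arm,"scene","c6")
a=cv2.imread("pics/s6.png")[120:240,230:350];b=cv2.imread("pics/c6.png")[170:270,310:460]
cv2.imwrite("pics/sc6.png",np.hstack([cv2.resize(a,(350,350)),cv2.resize(b,(450,350))]))
```

```text
t 8.3 pos [574.7  84.4  65.5] yaw -86.01 F [-0.1  1.2  1. ] w 14.0 q [ 7.313e-01 -6.820e-01 -7.000e-04  2.300e-03]
```

View pics/w6.png

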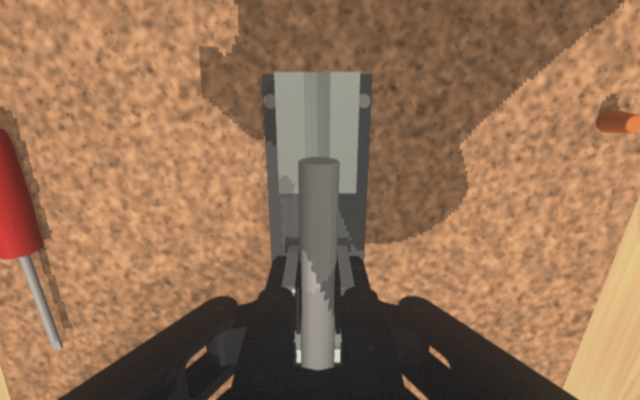

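View pics/sc6.png

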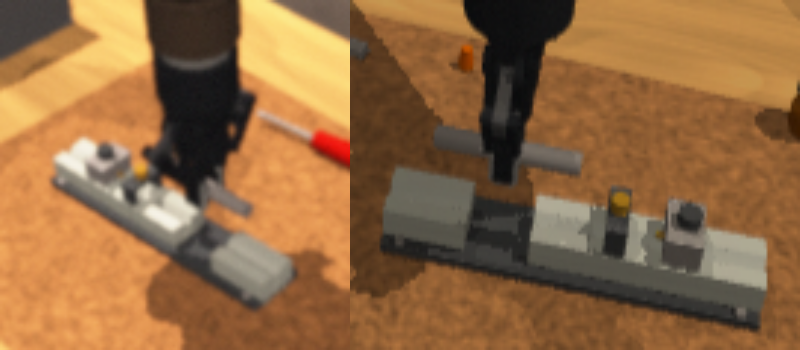

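Run:
```python
from h import *
m,p,d=pickle.load(open("w6.pkl","rb"))
np.set_printoptions(precision=1,suppress=True,linewidth=170)
g=p.astype(int).sum(2)//3
for v in(85,110,135): print(v,g[v,268:280],g[v,298:336],g[v,352:368])
y=np.radians(-86.01);X=np.array([np.cos(y),np.sin(y)]);Y=np.array([np.sin(y),-np.cos(y)]);T=np.array([574.7,84.4])
def tl(u,v,z): w=ray(m,u,v,z)[:2]-T; return np.array([w@X,w@Y])
for v in(85,110,135,150,180): print(v,[tl(u,v,30) for u in(275,304.5,329.5,359)])
print(tl(318.5,72,30),tl(318,193,30)) # block ends
for v in(170,200): print([tl(u,v,84.2) for u in(299,339)])
```

```text
85 [ 63  63  65  62  64  74 111 141 152 152 152 151] [151 152 151 150 150 149 139 136 134 136 137 134 136 134 134 136 135 134 130 126 122 121 119 121 119 122 119 119 118 120 121 124 138 148 152 153 148 152] [152 151 151 151 151 152 146 125  91  73  69  71  73  68  70  70]
110 [ 61  65  62  65  60  62  75 106 139 151 150 152] [150 150 150 149 148 149 144 139 136 138 138 139 138 135 137 135 137 136 131 128 124 121 123 122 121 121 120 121 119 120 120 126 142 148 150 151 150 151] [150 150 150 149 149 150 138  94  70  67  66  67  68  67  70  70]
135 [ 65  64  64  64  64  66  66  70 101 140 148 151] [147 149 150 148 150 150 145 138 139 139 140 139 136 138 138 135 136 135 135 129 125 122 124 124 122 121 119 120 123 119 120 128 145 148 150 149 150 149] [148 148 151 149 149 138  98  73  72  71  71  71  71  71  69  69]
85 [array([ 82.7, -22.3]), array([82.8, -7.1]), array([82.8,  5.8]), array([82.8, 21.1])]
110 [array([ 70.3, -22.8]), array([70.3, -7.2]), array([70.3,  6. ]), array([70.3, 21.6])]
135 [array([ 57.2, -23.3]), array([57.2, -7.4]), array([57.2,  6.1]), array([57.2, 22.1])]
150 [array([ 49. , -23.7]), array([49. , -7.5]), array([49. ,  6.2]), array([49. , 22.5])]
180 [array([ 32. , -24.3]), array([32. , -7.7]), array([32. ,  6.5]), array([32. , 23.2])]
[89.1  0.1] [24.3 -0. ]
[array([50.7, -7.8]), array([50.7,  7.8])]
[array([38.4, -8. ]), array([38.4,  8. ])]
```

In tool axes the groove is offset -0.6 mm in y with no yaw error, and the gap centre is within 1 mm. The fixed views show the rod above the gap, clear of the bridge. Lowering.

servo_tool(rows=[{"fingers":1,"x":0,"y":-0.06,"z":1,"turn":0},{"fingers":1,"x":0,"y":0,"z":1.5,"turn":0},{"fingers":1,"x":0,"y":0,"z":1.3,"turn":0},{"fingers":1,"x":0,"y":0,"z":0.6,"turn":0},{"fingers":1,"x":0,"y":0,"z":0,"turn":0},{"fingers":1,"x":0,"y":0,"z":0,"turn":0}])

```text
clock: 8.95
position: [576.9, 86.3, 23.4]
ee_rot: [0.732, -0.681, 0.0, -0.0]
contact_force: [0.2, 0.4, 0.2]
gripper_width: 14.2
```

servo_tool(rows=[{"fingers":1,"x":0,"y":0,"z":0.1,"turn":0},{"fingers":1,"x":0,"y":0,"z":0.1,"turn":0},{"fingers":1,"x":0,"y":0,"z":0,"turn":0}])

```text
clock: 9.2
position: [576.9, 86.3, 21.5]
ee_rot: [0.732, -0.682, 0.0, -0.001]
contact_force: [0.2, 0.2, 0.2]
gripper_width: 14.1
```

servo_tool(rows=[{"fingers":1,"x":0,"y":0,"z":0.15,"turn":0},{"fingers":1,"x":0,"y":0,"z":0.15,"turn":0},{"fingers":1,"x":0,"y":0,"z":0,"turn":0}])

```text
clock: 9.45
position: [576.6, 86.2, 18.0]
ee_rot: [0.732, -0.682, 0.0, -0.0]
contact_force: [-0.7, 0.5, 0.1]
gripper_width: 14.1
```

servo_tool(rows=[{"fingers":1,"x":0,"y":0,"z":0.1,"turn":0},{"fingers":1,"x":0,"y":0,"z":0.0,"turn":0}])

```text
clock: 9.62
position: [576.6, 86.2, 17.8]
ee_rot: [0.732, -0.681, 0.0, 0.0]
contact_force: [-2.2, 0.7, 5.2]
gripper_width: 13.5
```

Contact is at about the expected height. Opening the fingers.

servo_tool(rows=[{"fingers":1.8,"x":0,"y":0,"z":0.03,"turn":0},{"fingers":2.5,"x":0,"y":0,"z":0,"turn":0},{"fingers":4,"x":0,"y":0,"z":0,"turn":0},{"fingers":5,"x":0,"y":0,"z":0,"turn":0},{"fingers":5,"x":0,"y":0,"z":0,"turn":0},{"fingers":5,"x":0,"y":0,"z":0,"turn":0}])

```text
clock: 10.12
position: [576.5, 86.1, 16.5]
ee_rot: [0.732, -0.682, -0.0, 0.0]
contact_force: [0.3, -0.8, -0.2]
gripper_width: 50.0
```

servo_tool(rows=[{"fingers":5,"x":0,"y":0,"z":-2,"turn":0},{"fingers":5,"x":0,"y":0,"z":-3,"turn":0},{"fingers":5,"x":0,"y":0,"z":-4,"turn":0},{"fingers":4,"x":0,"y":0,"z":-1,"turn":0},{"fingers":3,"x":0,"y":0,"z":0,"turn":0},{"fingers":2,"x":0,"y":0,"z":0,"turn":0}])

```text
clock: 10.62
position: [576.6, 86.3, 117.3]
ee_rot: [0.732, -0.682, 0.0, -0.001]
contact_force: [-0.1, -0.3, -0.4]
gripper_width: 20.3
```

Run:
```python
from bench import arm
from h import *
st(arm);shot(arm,"wrist","w7");shot(arm,"side","s7");m,p,d=shot(arm,"scene","c7")
a=cv2.imread("pics/s7.png")[140:240,230:350];b=cv2.imread("pics/c7.png")[190:270,310:460]
cv2.imwrite("pics/sc7.png",np.hstack([cv2.resize(a,(350,290)),cv2.resize(b,(450,240+50))]))
```

```text
t 10.62 pos [576.6  86.3 117.3] yaw -85.96 F [-0.1 -0.3 -0.4] w 20.3 q [ 7.316e-01 -6.817e-01  1.000e-04 -9.000e-04]
```

View pics/w7.png

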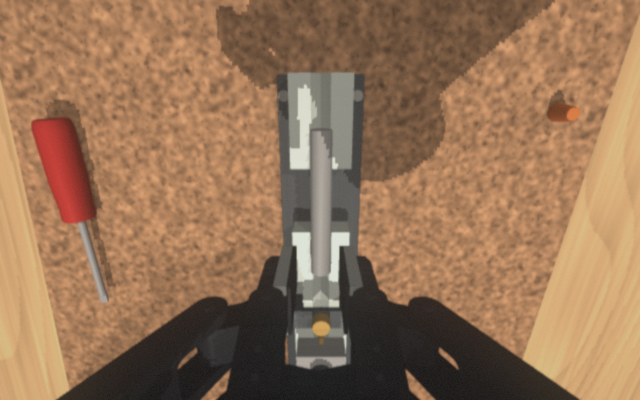

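View pics/sc7.png

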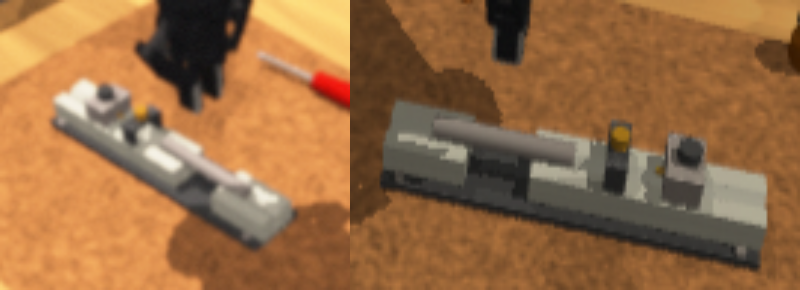

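The rod lies in the groove with its ends at wrist (320,130) and (320,274), bridging both blocks and short of the bridge (screw at (321,327)). Working out the pushing position behind the tail.

Run:
```python
from h import *
m,p,d=pickle.load(open("w7.pkl","rb"))
np.set_printoptions(precision=1,suppress=True,linewidth=170)
y=np.radians(-85.96);X=np.array([np.cos(y),np.sin(y)]);Y=np.array([np.sin(y),-np.cos(y)]);T=np.array([576.6,86.3])
def tl(u,v,z): w=ray(m,u,v,z)[:2]-T; return np.array([w@X,w@Y])
g=p.astype(int).sum(2)//3
print(g[120:140,320]);print(g[265:285,320])
for v in(140,200,260):print(v,g[v,305:336])
print("tail",tl(320.5,130,38),"nose",tl(320.5,275,38),"block ends",tl(320,72.5,30),tl(320,168,30),"screw",tl(321,327,63))
```

```text
[122 123 124 125 122 124 124 117 104  95 106 130 147 151 152 153 156 159 159 160]
[166 165 166 167 167 165 166 166 165 165 159 146 129 122 121 121 121 122 121 120]
140 [217 215 204 187 146 110 110 121 130 137 141 145 150 156 159 160 161 162 153 124 107 108 105 104 103 103 100 116 134 139 141]
200 [ 86  84  84  83  86  91 105 120 131 139 142 149 155 158 165 167 167 165 161 155 154 152 146 141 134 121 105  97  96  92  95]
260 [220 220 219 211 206 191 142 118 129 140 146 152 160 163 167 168 163 159 154 150 147 141 138 131 117 134 189 217 222 221 221]
tail [54.5  1.5] nose [-56.6   1.9] block ends [90.9  1.1] [26.6  1.3] screw [-84.7   2.2]
```

servo_tool(rows=[{"fingers":0,"x":2,"y":0.15,"z":0,"turn":0},{"fingers":0,"x":3,"y":0,"z":0,"turn":0},{"fingers":0,"x":2.5,"y":0,"z":1,"turn":0},{"fingers":0,"x":0,"y":0,"z":2.5,"turn":0},{"fingers":0,"x":0,"y":0,"z":2.5,"turn":0},{"fingers":0,"x":0,"y":0,"z":1.0,"turn":0},{"fingers":0,"x":0,"y":0,"z":0,"turn":0},{"fingers":0,"x":0,"y":0,"z":0,"turn":0}])

```text
clock: 11.43
position: [580.2, 11.3, 45.9]
ee_rot: [0.732, -0.681, -0.0, 0.001]
contact_force: [0.0, 0.3, 0.2]
gripper_width: 0.1
```

Run:
```python
from bench import arm
from h import *
st(arm);shot(arm,"wrist","w8");shot(arm,"side","s8");m,p,d=shot(arm,"scene","c8")
a=cv2.imread("pics/s8.png")[140:240,230:350];b=cv2.imread("pics/c8.png")[190:270,310:460]
cv2.imwrite("pics/sc8.png",np.vstack([cv2.resize(a,(360,300)),cv2.resize(b,(360,192))]))
cv2.imwrite("pics/sc8.png",np.hstack([cv2.resize(a,(380,320)),cv2.resize(b,(420,320))]))
```

```text
t 11.43 pos [580.2  11.3  45.9] yaw -85.89 F [0.  0.3 0.2] w 0.1 q [ 7.320e-01 -6.813e-01 -3.000e-04  1.000e-03]
```

View pics/sc8.png

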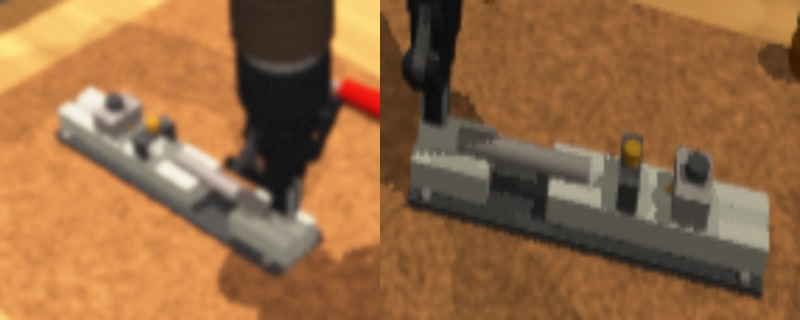

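View pics/w8.png

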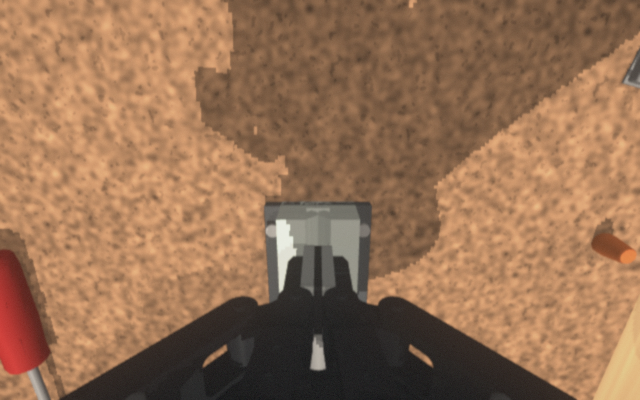

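The shut fingers (scene tip (435,115) in the crop) stand just behind the rod's tail (wrist (319,340)), above the short block. Lowering a bit and pushing.

servo_tool(rows=[{"fingers":0,"x":0,"y":0,"z":0.5,"turn":0},{"fingers":0,"x":0,"y":0,"z":0.4,"turn":0},{"fingers":0,"x":0,"y":0,"z":0,"turn":0}])

```text
clock: 11.83
position: [579.9, 11.3, 37.2]
ee_rot: [0.732, -0.682, -0.0, 0.0]
contact_force: [0.2, 0.2, -0.4]
gripper_width: -0.0
```

servo_tool(rows=[{"fingers":0,"x":-0.2,"y":0,"z":0,"turn":0},{"fingers":0,"x":-0.2,"y":0,"z":0,"turn":0},{"fingers":0,"x":-0.2,"y":0,"z":0,"turn":0},{"fingers":0,"x":-0.2,"y":0,"z":0,"turn":0},{"fingers":0,"x":-0.2,"y":0,"z":0,"turn":0}])

```text
clock: 12.25
position: [579.7, 21.5, 37.8]
ee_rot: [0.732, -0.682, 0.0, -0.0]
contact_force: [0.4, -1.1, -0.4]
gripper_width: 0.0
```

servo_tool(rows=[{"fingers":0,"x":-0.2,"y":0,"z":0,"turn":0},{"fingers":0,"x":-0.2,"y":0,"z":0,"turn":0},{"fingers":0,"x":-0.2,"y":0,"z":0,"turn":0},{"fingers":0,"x":-0.2,"y":0,"z":0,"turn":0},{"fingers":0,"x":-0.2,"y":0,"z":0,"turn":0}])

```text
clock: 12.67
position: [579.0, 31.3, 37.7]
ee_rot: [0.732, -0.682, 0.0, -0.0]
contact_force: [-1.1, -0.4, -0.3]
gripper_width: -0.0
```

servo_tool(rows=[{"fingers":0,"x":-0.2,"y":0,"z":0.1,"turn":0},{"fingers":0,"x":-0.2,"y":0,"z":0.1,"turn":0},{"fingers":0,"x":-0.2,"y":0,"z":0,"turn":0}])

```text
clock: 12.92
position: [578.3, 37.3, 35.4]
ee_rot: [0.732, -0.682, -0.0, 0.0]
contact_force: [0.7, -1.1, -0.7]
gripper_width: 0.4
```

Run:
```python
from bench import arm
from h import *
st(arm);m,p,d=shot(arm,"scene","c9")
b=cv2.imread("pics/c9.png")[190:270,310:460]
cv2.imwrite("pics/sc9.png",cv2.resize(b,(750,400),interpolation=cv2.INTER_CUBIC))
```

```text
t 12.92 pos [578.3  37.3  35.4] yaw -85.94 F [ 0.7 -1.1 -0.7] w 0.4 q [ 7.317e-01 -6.816e-01 -1.000e-04  1.000e-04]
```

View pics/sc9.png

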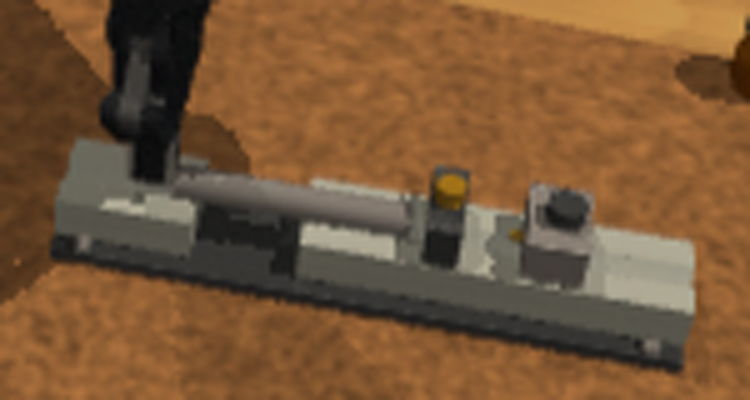

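The finger is against the tail and has carried the rod along, with the nose at crop (410,225) just before the bridge. Pushing gently through the ball.

servo_tool(rows=[{"fingers":0,"x":-0.12,"y":0,"z":0,"turn":0},{"fingers":0,"x":-0.12,"y":0,"z":0,"turn":0},{"fingers":0,"x":-0.12,"y":0,"z":0,"turn":0},{"fingers":0,"x":-0.12,"y":0,"z":0,"turn":0},{"fingers":0,"x":-0.12,"y":0,"z":0,"turn":0},{"fingers":0,"x":-0.12,"y":0,"z":0,"turn":0}])

```text
clock: 13.47
position: [577.9, 44.5, 35.6]
ee_rot: [0.732, -0.682, -0.0, 0.0]
contact_force: [-0.2, -0.4, -0.6]
gripper_width: 0.2
```

servo_tool(rows=[{"fingers":0,"x":-0.1,"y":0,"z":0,"turn":0},{"fingers":0,"x":-0.1,"y":0,"z":0,"turn":0},{"fingers":0,"x":-0.1,"y":0,"z":0,"turn":0}])

```text
clock: 13.72
position: [577.8, 47.4, 35.7]
ee_rot: [0.732, -0.682, 0.0, -0.0]
contact_force: [-0.5, -0.1, -0.2]
gripper_width: -0.2
```

servo_tool(rows=[{"fingers":0,"x":-0.1,"y":0,"z":0,"turn":0},{"fingers":0,"x":-0.1,"y":0,"z":0,"turn":0},{"fingers":0,"x":-0.1,"y":0,"z":0,"turn":0}])

```text
clock: 13.97
position: [577.4, 49.6, 35.7]
ee_rot: [0.732, -0.682, 0.0, 0.001]
contact_force: [0.8, -4.3, 0.2]
gripper_width: 0.2
```

servo_tool(rows=[{"fingers":0,"x":-0.1,"y":0,"z":0,"turn":0},{"fingers":0,"x":-0.1,"y":0,"z":0,"turn":0},{"fingers":0,"x":-0.1,"y":0,"z":0,"turn":0}])

```text
clock: 14.22
position: [577.3, 53.3, 35.7]
ee_rot: [0.732, -0.682, -0.0, -0.0]
contact_force: [-0.2, -2.7, 0.1]
gripper_width: -0.2
```

servo_tool(rows=[{"fingers":0,"x":-0.1,"y":0,"z":0,"turn":0},{"fingers":0,"x":-0.1,"y":0,"z":0,"turn":0},{"fingers":0,"x":-0.1,"y":0,"z":0,"turn":0}])

```text
clock: 14.47
position: [577.1, 56.5, 35.7]
ee_rot: [0.732, -0.682, -0.0, 0.0]
contact_force: [0.2, -2.7, 0.1]
gripper_width: 0.1
```

The bump was seen (4.3 N) and passed; drag is now 2.7 N.

servo_tool(rows=[{"fingers":0,"x":-0.12,"y":0,"z":0,"turn":0},{"fingers":0,"x":-0.12,"y":0,"z":0,"turn":0},{"fingers":0,"x":-0.12,"y":0,"z":0,"turn":0},{"fingers":0,"x":-0.12,"y":0,"z":0,"turn":0},{"fingers":0,"x":-0.12,"y":0,"z":0,"turn":0},{"fingers":0,"x":-0.12,"y":0,"z":0,"turn":0},{"fingers":0,"x":-0.12,"y":0,"z":0,"turn":0},{"fingers":0,"x":-0.12,"y":0,"z":0,"turn":0}])

```text
clock: 15.13
position: [576.4, 66.0, 35.6]
ee_rot: [0.732, -0.682, -0.0, 0.0]
contact_force: [0.8, -3.4, 0.7]
gripper_width: -0.3
```

servo_tool(rows=[{"fingers":0,"x":-0.1,"y":0,"z":0,"turn":0},{"fingers":0,"x":-0.1,"y":0,"z":0,"turn":0},{"fingers":0,"x":-0.1,"y":0,"z":0,"turn":0},{"fingers":0,"x":-0.1,"y":0,"z":0,"turn":0},{"fingers":0,"x":-0.1,"y":0,"z":0,"turn":0},{"fingers":0,"x":0,"y":0,"z":0,"turn":0}])

```text
clock: 15.63
position: [576.1, 71.2, 35.6]
ee_rot: [0.732, -0.682, -0.0, -0.0]
contact_force: [-0.0, -1.5, 0.2]
gripper_width: 0.4
```

Run:
```python
from bench import arm
from h import *
st(arm);m,p,d=shot(arm,"scene","c10");m2,p2,d2=shot(arm,"side","s10")
b=p[190:270,310:460,::-1];a=p2[150:220,230:320,::-1]
cv2.imwrite("pics/sc10.png",np.hstack([cv2.resize(b,(450,320),interpolation=cv2.INTER_CUBIC),cv2.resize(a,(350,320))]))
np.set_printoptions(precision=1,suppress=True)
```

```text
t 15.63 pos [576.1  71.2  35.6] yaw -85.93 F [-0.  -1.5  0.2] w 0.4 q [ 7.318e-01 -6.816e-01 -1.000e-04 -1.000e-04]
```

View pics/sc10.png

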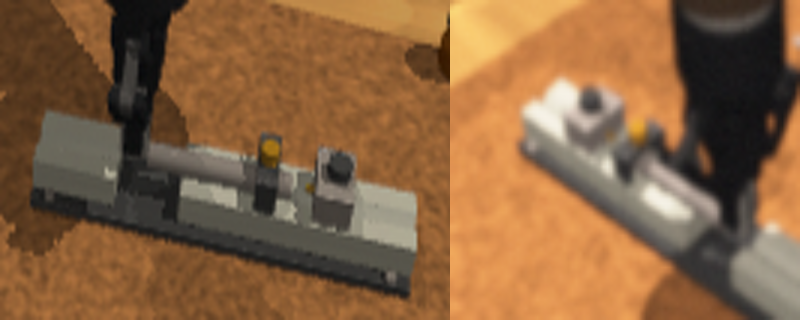

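The nose is through the bridge, at about (290,183) in the crop, just short of the feeler tip (308,186).

servo_tool(rows=[{"fingers":0,"x":-0.1,"y":0,"z":0,"turn":0},{"fingers":0,"x":-0.1,"y":0,"z":0,"turn":0},{"fingers":0,"x":-0.1,"y":0,"z":0,"turn":0},{"fingers":0,"x":-0.1,"y":0,"z":0,"turn":0},{"fingers":0,"x":-0.1,"y":0,"z":0,"turn":0},{"fingers":0,"x":-0.1,"y":0,"z":0,"turn":0},{"fingers":0,"x":-0.1,"y":0,"z":0,"turn":0}])

```text
clock: 16.32
position: [575.6, 77.9, 35.6]
ee_rot: [0.732, -0.682, -0.0, 0.0]
contact_force: [0.3, -3.1, -0.4]
gripper_width: 0.2
```

servo_tool(rows=[{"fingers":0,"x":-0.05,"y":0,"z":0,"turn":0},{"fingers":0,"x":-0.05,"y":0,"z":0,"turn":0},{"fingers":0,"x":-0.05,"y":0,"z":0,"turn":0},{"fingers":0,"x":-0.05,"y":0,"z":0,"turn":0}])

```text
clock: 16.65
position: [575.4, 79.9, 35.6]
ee_rot: [0.732, -0.682, -0.0, 0.0]
contact_force: [0.6, -2.0, 0.5]
gripper_width: 0.2
```

servo_tool(rows=[{"fingers":0,"x":-0.05,"y":0,"z":0,"turn":0},{"fingers":0,"x":-0.05,"y":0,"z":0,"turn":0},{"fingers":0,"x":-0.05,"y":0,"z":0,"turn":0}])

```text
clock: 16.9
position: [575.3, 81.4, 35.6]
ee_rot: [0.732, -0.682, -0.0, 0.0]
contact_force: [0.0, -3.0, -0.1]
gripper_width: -0.4
```

servo_tool(rows=[{"fingers":0,"x":-0.04,"y":0,"z":0,"turn":0},{"fingers":0,"x":-0.04,"y":0,"z":0,"turn":0},{"fingers":0,"x":-0.04,"y":0,"z":0,"turn":0}])

```text
clock: 17.15
position: [575.2, 82.5, 35.6]
ee_rot: [0.732, -0.682, -0.0, 0.0]
contact_force: [0.4, -3.0, 0.3]
gripper_width: 0.4
```

servo_tool(rows=[{"fingers":0,"x":-0.04,"y":0,"z":0,"turn":0},{"fingers":0,"x":-0.04,"y":0,"z":0,"turn":0}])

```text
clock: 17.32
position: [575.2, 83.3, 35.6]
ee_rot: [0.732, -0.682, -0.0, 0.0]
contact_force: [-0.5, -3.2, 0.8]
gripper_width: 0.1
```

servo_tool(rows=[{"fingers":0,"x":-0.04,"y":0,"z":0,"turn":0},{"fingers":0,"x":-0.04,"y":0,"z":0,"turn":0}])

```text
clock: 17.48
position: [575.1, 84.1, 35.6]
ee_rot: [0.732, -0.682, -0.0, 0.0]
contact_force: [-0.3, -2.0, 1.3]
gripper_width: -0.1
```

servo_tool(rows=[{"fingers":0,"x":-0.04,"y":0,"z":0,"turn":0},{"fingers":0,"x":-0.04,"y":0,"z":0,"turn":0}])

```text
clock: 17.65
position: [575.1, 85.0, 35.6]
ee_rot: [0.732, -0.682, -0.0, 0.0]
contact_force: [0.5, -1.8, -0.7]
gripper_width: 0.3
```

servo_tool(rows=[{"fingers":0,"x":-0.04,"y":0,"z":0,"turn":0},{"fingers":0,"x":-0.04,"y":0,"z":0,"turn":0}])

```text
clock: 17.82
position: [575.0, 85.8, 35.6]
ee_rot: [0.732, -0.682, -0.0, 0.0]
contact_force: [-1.1, -2.9, -0.4]
gripper_width: -0.0
```

Run:
```python
from bench import arm
from h import *
st(arm);m,p,d=shot(arm,"scene","c11");m2,p2,d2=shot(arm,"side","s11")
b=p[215:260,380:440,::-1];a=p2[155:205,240:300,::-1]
cv2.imwrite("pics/sc11.png",np.hstack([cv2.resize(b,(427,320),interpolation=cv2.INTER_CUBIC),cv2.resize(a,(370,320),interpolation=cv2.INTER_CUBIC)]))
```

```text
t 17.82 pos [575.   85.8  35.6] yaw -85.94 F [-1.1 -2.9 -0.4] w -0.0 q [ 7.317e-01 -6.816e-01 -0.000e+00  1.000e-04]
```

View pics/sc11.png

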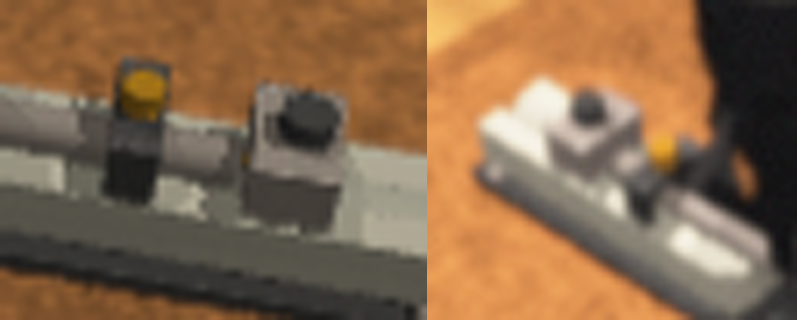

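The nose is at (228,158) in the crop, with a gap of some 5 mm to the stop's face at (246,160) and the feeler partly pushed in. Continuing.

servo_tool(rows=[{"fingers":0,"x":-0.04,"y":0,"z":0,"turn":0},{"fingers":0,"x":-0.04,"y":0,"z":0,"turn":0},{"fingers":0,"x":-0.04,"y":0,"z":0,"turn":0}])

```text
clock: 18.17
position: [575.0, 86.9, 35.6]
ee_rot: [0.732, -0.682, 0.0, 0.0]
contact_force: [-0.5, -3.2, 0.9]
gripper_width: 0.2
```

servo_tool(rows=[{"fingers":0,"x":-0.04,"y":0,"z":0,"turn":0},{"fingers":0,"x":-0.04,"y":0,"z":0,"turn":0}])

```text
clock: 18.33
position: [574.9, 87.4, 35.7]
ee_rot: [0.732, -0.682, 0.0, 0.0]
contact_force: [0.3, -6.0, 0.4]
gripper_width: 0.2
```

servo_tool(rows=[{"fingers":0,"x":-0.04,"y":0,"z":0,"turn":0},{"fingers":0,"x":-0.04,"y":0,"z":0,"turn":0}])

```text
clock: 18.5
position: [574.8, 87.5, 35.7]
ee_rot: [0.732, -0.682, 0.0, 0.001]
contact_force: [1.0, -9.2, -0.4]
gripper_width: -0.0
```

Contact with the stop: y has stalled at 87.5 while the force rose to 9.2 N, of which about 2.7 N is drag. Holding.

servo_tool(rows=[{"fingers":0,"x":0,"y":0,"z":0,"turn":0},{"fingers":0,"x":0,"y":0,"z":0,"turn":0},{"fingers":0,"x":0,"y":0,"z":0,"turn":0}])

```text
clock: 18.75
position: [574.8, 87.5, 35.7]
ee_rot: [0.732, -0.682, 0.0, 0.001]
contact_force: [0.3, -7.1, 1.7]
gripper_width: -0.3
```

servo_tool(rows=[{"fingers":0,"x":0,"y":0,"z":0,"turn":0},{"fingers":0,"x":0,"y":0,"z":0,"turn":0},{"fingers":0,"x":0,"y":0,"z":0,"turn":0},{"fingers":0,"x":0,"y":0,"z":0,"turn":0},{"fingers":0,"x":0,"y":0,"z":0,"turn":0}])

```text
clock: 19.17
position: [574.8, 87.5, 35.6]
ee_rot: [0.732, -0.682, 0.0, 0.001]
contact_force: [0.6, -6.8, -0.2]
gripper_width: 0.1
```

servo_tool(rows=[{"fingers":0,"x":0,"y":0,"z":0,"turn":0},{"fingers":0,"x":0,"y":0,"z":0,"turn":0},{"fingers":0,"x":0,"y":0,"z":0,"turn":0},{"fingers":0,"x":0,"y":0,"z":0,"turn":0},{"fingers":0,"x":0,"y":0,"z":0,"turn":0},{"fingers":0,"x":0,"y":0,"z":0,"turn":0}])

```text
clock: 19.67
position: [574.8, 87.5, 35.7]
ee_rot: [0.732, -0.682, 0.0, 0.001]
contact_force: [1.2, -6.7, -0.3]
gripper_width: 0.1
```

Run:
```python
from bench import arm
from h import *
st(arm);m,p,d=shot(arm,"scene","c12")
b=p[215:260,380:440,::-1]
cv2.imwrite("pics/sc12.png",cv2.resize(b,(640,480),interpolation=cv2.INTER_CUBIC))
```

```text
t 19.67 pos [574.8  87.5  35.7] yaw -85.95 F [ 1.2 -6.7 -0.3] w 0.1 q [ 7.317e-01 -6.817e-01  2.000e-04  7.000e-04]
```

View pics/sc12.png

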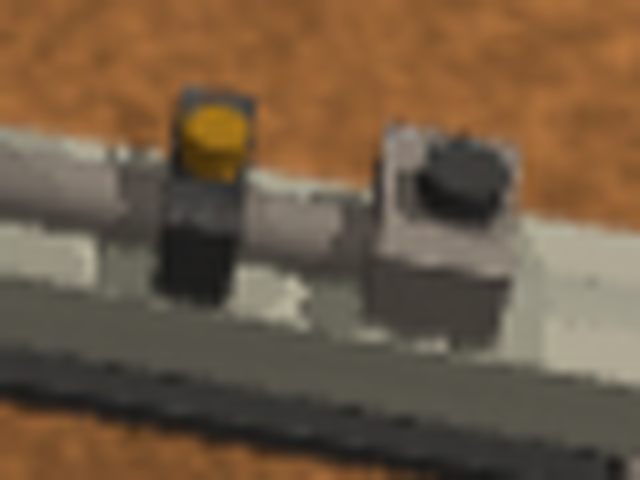

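The rod's nose meets the stop's face at (370,240) and the feeler is no longer visible. The push has settled at 6.7 N including drag, so I'll add a touch and hold over a second more.

servo_tool(rows=[{"fingers":0,"x":-0.03,"y":0,"z":0,"turn":0},{"fingers":0,"x":0,"y":0,"z":0,"turn":0},{"fingers":0,"x":0,"y":0,"z":0,"turn":0}])

```text
clock: 19.97
position: [574.8, 87.5, 35.7]
ee_rot: [0.732, -0.682, 0.0, 0.001]
contact_force: [0.7, -7.2, 0.0]
gripper_width: 0.0
```

servo_tool(rows=[{"fingers":0,"x":0,"y":0,"z":0,"turn":0},{"fingers":0,"x":0,"y":0,"z":0,"turn":0},{"fingers":0,"x":0,"y":0,"z":0,"turn":0}])

```text
clock: 20.22
position: [574.8, 87.5, 35.6]
ee_rot: [0.732, -0.682, 0.0, 0.001]
contact_force: [1.1, -8.1, 0.3]
gripper_width: 0.0
```

servo_tool(rows=[{"fingers":0,"x":0,"y":0,"z":0,"turn":0},{"fingers":0,"x":0,"y":0,"z":0,"turn":0},{"fingers":0,"x":0,"y":0,"z":0,"turn":0},{"fingers":0,"x":0,"y":0,"z":0,"turn":0},{"fingers":0,"x":0,"y":0,"z":0,"turn":0},{"fingers":0,"x":0,"y":0,"z":0,"turn":0},{"fingers":0,"x":0,"y":0,"z":0,"turn":0},{"fingers":0,"x":0,"y":0,"z":0,"turn":0},{"fingers":0,"x":0,"y":0,"z":0,"turn":0},{"fingers":0,"x":0,"y":0,"z":0,"turn":0}])

```text
clock: 21.05
position: [574.8, 87.5, 35.6]
ee_rot: [0.732, -0.682, 0.0, 0.001]
contact_force: [1.1, -7.3, 0.0]
gripper_width: 0.0
```

servo_tool(rows=[{"fingers":0,"x":0,"y":0,"z":0,"turn":0},{"fingers":0,"x":0,"y":0,"z":0,"turn":0}])

```text
clock: 21.22
position: [574.8, 87.5, 35.6]
ee_rot: [0.732, -0.682, 0.0, 0.001]
contact_force: [1.7, -7.6, 0.7]
gripper_width: -0.4
```

servo_tool(rows=[{"fingers":0,"x":0.05,"y":0,"z":0,"turn":0},{"fingers":0,"x":0.1,"y":0,"z":0,"turn":0},{"fingers":0,"x":0.3,"y":0,"z":0,"turn":0},{"fingers":0,"x":0.5,"y":0,"z":0,"turn":0},{"fingers":0,"x":0.5,"y":0,"z":0,"turn":0},{"fingers":0,"x":0.5,"y":0,"z":-2,"turn":0},{"fingers":0,"x":0,"y":0,"z":-3,"turn":0},{"fingers":0,"x":0,"y":0,"z":-3,"turn":0},{"fingers":0,"x":0,"y":0,"z":-1,"turn":0}])

```text
clock: 21.97
position: [579.0, 69.9, 130.4]
ee_rot: [0.732, -0.681, 0.002, -0.004]
contact_force: [0.4, 0.7, 1.4]
gripper_width: 0.1
```

Run:
```python
from bench import arm
from h import *
st(arm);m,p,d=shot(arm,"scene","c13");m2,p2,d2=shot(arm,"side","s13");shot(arm,"wrist","w13")
b=p[200:265,310:460,::-1];a=p2[150:220,230:320,::-1]
cv2.imwrite("pics/sc13.png",np.hstack([cv2.resize(b,(520,300),interpolation=cv2.INTER_CUBIC),cv2.resize(a,(280,300))]))
b=p[215:260,380:440,::-1]
cv2.imwrite("pics/sc13z.png",cv2.resize(b,(640,480),interpolation=cv2.INTER_CUBIC))
```

```text
t 21.97 pos [579.   69.9 130.4] yaw -85.89 F [0.4 0.7 1.4] w 0.1 q [ 0.732  -0.6813  0.0023 -0.0037]
```

View pics/sc13.png

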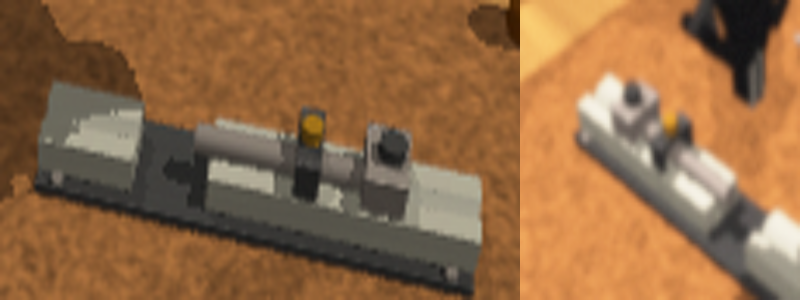

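View pics/sc13z.png

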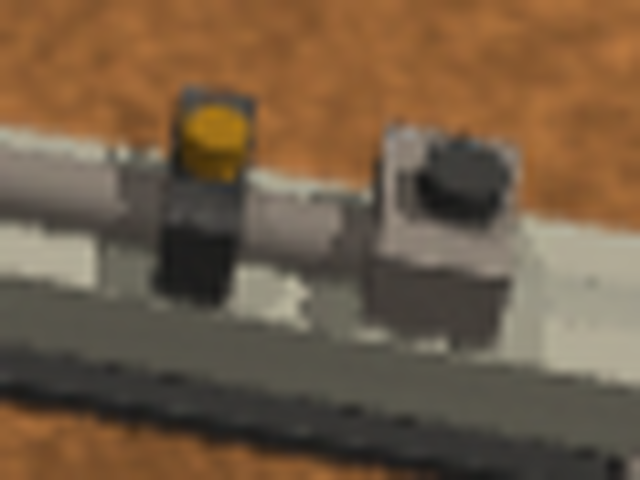

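View pics/c13.png

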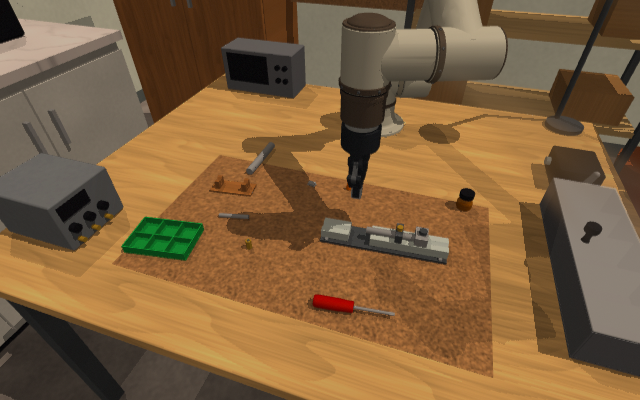

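The nose is still against the stop's face (370,240 in the zoom), the fingers are clear, and the bystanders and the empty rest stand where they were. One numeric check for spring-back, then I'll hand in.

Run:
```python
from bench import arm
from h import *
a=pickle.load(open("c12.pkl","rb"))[1].astype(int);m,p,d=shot(arm,"scene","c14");b=p.astype(int)
print("diff nose region mean/max",abs(a-b)[222:245,398:425].mean(),abs(a-b)[222:245,398:425].max())
st(arm);print(arm.job_done())
```

```text
diff nose region mean/max 1.0703166935050994 5
t 22.17 pos [575.7  69.3 125. ] yaw -85.97 F [-0.5 -0.2 -0.3] w 0.1 q [ 7.316e-01 -6.818e-01 -5.000e-04  1.000e-04]
the job is handed in; nothing more can be done
None
```

The setting rod now lies in the V-groove with its end against the stop. I handed the job in at 22.2 s, with the robot clear; no verdict was reported.

- **Rod and laying:** I took the middle-sized 110 mm rod from its rest and laid it across the finger gap. The other two measured about 154 mm and 77 mm.
- **Slide:** I pushed it with shut fingers from behind. The ball showed as a bump of about 4.3 N, and drag after it was about 2 to 3 N.
- **Stop contact:** The tool stalled at y 87.5 mm while the force rose.
- **Press:** I held it for about 2.7 s. The wrist push peaked at 9.2 N in the readings, then settled at 6.7 to 8.1 N. Less drag, that is very roughly 4 to 6 N on the stop. The stop force itself was not measured directly.
- **Last checks:** After I let go, the nose still met the stop's face in the camera view. The picture there was unchanged from during the press (mean difference about 1 grey level), so I saw no spring-back. Feeler travel could only be judged by the pin no longer being visible. By eye, the bystanders and the rest had not moved.
- **Disagreements:** The measured tool position wandered by about 2 mm, and the camera estimates of the groove line differed by about 1 mm. I also read 14 mm finger opening on the 16 mm rod. None of these affected the result.

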